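Label the cheese on the counter scale

TASK

Get the counter scale to print a label for the cheese, using only the closed fingertips: push the open label-printer cover fully shut, then press the raised near end of the power rocker down to switch it on, then press the triangular product key fully down (it stays down), and last press the long print bar fully down and let it come up again. Keep to this order, press no other key, and leave the cheese and all the loose things on and around the scale where they are; nothing is to be picked up.

Things in the scene. Friction and masses are not known exactly. Their poses are not given: they have to be found in the camera images.
- scale: the label scale, grey housing about 410 x 410 mm, fixed; origin on the counter under the key deck; x points from the robot to the pan at its back, y to the robot's left. In its frame (mm): key deck 70 high, x -130 to 70; pan top 104 high from x 83 on; cover at left (y 150), rocker at right (y -160), 2 x 2 product keys (66 apart) amid, print bar nearest the robot (x -98).
- cover (a joint): the printer cover at the left, white flap 100 (x) x 116 (y) x 5 mm, hinged along its far edge. Rad: 0 = shut, lying flat, top 75 mm above the counter; starts 0.45 to 0.8 open, free edge raised towards the robot. Stiff hinge (0.07 N m): it stays where left. It shuts when pushed straight down from above, about midway along it or nearer its free edge.
- cover_hinge (a point): middle of the cover's hinge line, level with the shut cover's top surface; its frame turns with the cover
- cover_edge (a point): middle of the cover's free edge, on its upper surface, 100 mm from cover_hinge
- rocker (a joint): the white power rocker at the right, 60 (x) x 30 (y) mm, two halves meeting in a shallow V over the pivot. Rad: 0 = off (near half stands up, far half level), 0.36 = on (near half level, 78 mm above the counter, far half raised 11 mm). Stiff (0.045 N m): stays where left.
- rocker_near (a point): point on the upper face of the rocker's near half, 22 mm from the pivot, on its midline: press here, straight down (about 8 mm until it is on)
- key_triangle (a joint): triangular product key (seen from above an equal-sided triangle with 43 mm sides), white, one of four on the deck; which place it has varies. A latching key: slides straight down 7 mm against about 2.5 N of friction, has no spring and stays where it is pushed. Joint value 0 = up, 0.007 m = fully down.
- key_triangle_top (a point): centre of the triangular key's top, 86 mm above the counter when up
- key_round (a joint): round product key, diameter 36 mm, not to be pressed. A latching key: slides straight down 7 mm against about 2.5 N of friction, has no spring and stays where it is pushed. Joint value 0 = up, 0.007 m = fully down.
- key_round_top (a point): centre of the round key's top, 86 mm above the counter when up
- key_square (a joint): square product key, 34 mm, not to be pressed. A latching key: slides straight down 7 mm against about 2.5 N of friction, has no spring and stays where it is pushed. Joint value 0 = up, 0.007 m = fully down.
- key_square_top (a point): centre of the square key's top, 86 mm above the counter when up
- key_cross (a joint): cross-shaped product key, 40 mm over its arms, not to be pressed. A latching key: slides straight down 7 mm against about 2.5 N of friction, has no spring and stays where it is pushed. Joint value 0 = up, 0.007 m = fully down.
- key_cross_top (a point): centre of the cross key's top, 86 mm above the counter when up
- print_bar (a joint): the print bar, a long white key 96 mm (y) by 26 mm (x) at the front of the deck, nearest the robot. Sprung: slides straight down 7 mm, 1.5 N at the top to 4.5 N fully down, and comes up again when let go. Joint value 0 = up, 0.007 m = fully down.
- print_bar_top (a point): centre of the print bar's top, 86 mm above the counter when up
- cheese: loose wedge-like triangular piece of cheese, 90 mm sides, 45 mm high, on the scale's pan; origin under its middle. Leave alone.
- deck_tin: loose small tin, diameter 40 mm, height 30 mm, standing on the key deck between the product keys and the rocker; origin under its middle. Leave alone.
- label_core: loose cardboard ring, diameter 34 mm, height 22 mm, standing on the deck just in front of (robot side of) the printer cover; origin under its middle. Leave alone.
- jam_jar: loose jar, diameter 68 mm, height 95 mm, on the counter to the right of the scale; origin under its middle. Leave alone.
- fish_can: loose flat can, diameter 86 mm, height 55 mm, on the counter to the left of the scale; origin under its middle. Leave alone.
- price_tag: loose price-tag stand, foot 35 x 50 mm, card top at 78 mm, on the counter to the left of the scale; origin under its foot. Leave alone.
- marker: loose black marker pen 120 mm long, 16 mm thick, lying on the counter right of the scale; origin under its middle. Leave alone.

How it is judged (in metres and radians):
On the way, in this order (a step that is already met when the one before it is completed fails the run):
1. the printer cover is pushed shut (value of joint cover below 0.06 rad), for 0.1 s.
2. the rocker is switched on (value of joint rocker above 0.3 rad), for 0.1 s.
3. the triangular key is pressed down (value of joint key_triangle above 0.0055 m), for 0.1 s.
4. the print bar is pressed down (value of joint print_bar above 0.0055 m), for 0.05 s.
At the end, for the whole second after the job is handed in: The cover is within 0.06 rad of shut, the rocker beyond 0.30 rad (on), the triangular key at least 5.5 mm down, the print bar up again (within 1 mm), the other three keys less than 3 mm down, and every loose thing at rest within 20 mm of where it started (value of joint cover below 0.06 rad and value of joint rocker above 0.3 rad and value of joint key_triangle above 0.0055 m and value of joint print_bar below 0.001 m and value of joint each of key_round, key_square, key_cross below 0.003 m and distance of each of cheese, deck_tin, label_core, jam_jar, fish_can, price_tag, marker from where it was at the start of the episode below 0.02 m and linear speed of each of cheese, deck_tin, label_core, jam_jar, fish_can, price_tag, marker below 0.02 m/s); the robot touches nothing.
It fails at once if another product key is pressed (3 mm or more) (value of joint any of key_round, key_square, key_cross above 0.003 m).
It fails at once if the rocker is switched on while the cover is open (value of joint rocker above 0.18 rad and value of joint cover above 0.15 rad).
It fails at once if the triangular key is pressed while the rocker is off (value of joint key_triangle above 0.003 m and value of joint rocker below 0.18 rad).
It fails at once if the print bar is pressed before the triangular key is down (value of joint print_bar above 0.004 m and value of joint key_triangle below 0.003 m).
It fails at once if a loose thing is lifted, carried or knocked 20 mm or more from its place (distance of any of cheese, deck_tin, label_core, jam_jar, fish_can, price_tag, marker from where it was at the start of the episode above 0.02 m).
It also fails if it takes over 48 s, if anything falls off the work surface, if the arm or the gripper's body presses on something with over 40 N, if the wrist force passes 120 N, or if a joint passes its speed limit or range.

ROBOT

A 6-joint arm with a two-finger parallel gripper is mounted at the origin on the work surface. World frame = base frame: x ahead of the robot, y to its left, z up, the work surface at z = 0. Lengths are in m, angles in degrees, forces in N, time in s.
With the tool pointing down it reaches from about 0.375 to 0.9 m from the base axis. Payload 3.1 kg.
Tool frame: the origin (TCP) lies between the finger pads; the fingertips stand 11 mm ahead of it and the grasp point (between the pads) lies 8 mm behind it; z points along the fingers, y is the line along which they close (so a half turn about z gives the same grasp; the last joint's range is limited). The gripper opens to 87 mm and grips with 3 to 60 N. Pads are 19 mm wide; open, the fingers measure 117 mm over their backs; the gripper's body (75 mm by 190 mm) begins 51 mm behind the grasp point.
Start: joints at [-85.399, 30.224, 82.088, -0, 67.689, -10.227], TCP at [0.16, -0.604, 0.234] pointing down, gripper open.
Joint ranges: [-176.69, 176.69], [-43.24, 126.21], [12.49, 139.97], [-82, 262], [0, 151.66], [-163.58, 163.58]. Speed limits (degrees/s): [159.86, 159.86, 180, 180, 180, 180].

INTERFACE

Orientations are given as a 3x3 rotation matrix whose columns are the frame's x, y, z axes.
In Python, from rig import bot gives the robot as it stands.
- The arm moves only by the tool apply_moves, never from a script. Its argument "steps" is a list that holds one entry, the list of rows, each a list of 7 numbers: the shift along the tool's x, y, z in cm, then the turn, a rotation vector about the tool's x, y, z in degrees, then the gripper command: -1 is shut, 1 is fully open, values between are in proportion. In form: [[[dx, dy, dz, rx, ry, rz, jaw], ...]]. A call has 1 to 20 rows; each row is the pose to reach, as a shift and turn from the pose commanded when the call began, along the tool's axes at that moment; what a row does not reach only later rows make up. A row lasts 1/8 s, in which the tool goes at most 62.5 mm and 10.7 degrees, less where a joint would pass 70% of its speed; a pose out of reach is approached as far as the arm can. A call with a gripper value outside its range is refused whole. The fingers move at their own pace and stop on an object; the grip force is fixed at half the most. Time passes only in rows, so rows that repeat a pose let the fingers close. It gives the time, the measured TCP pose, the force, the opening and the grip force at its end, in the units of the state.
- bot.read_state(): the state, without advancing time (a new reading comes with each control period).
- bot.capture(name): name is "side" or "top"; returns the picture (480x640x3 uint8, blue, green, red); there is no depth.
- bot.camera_model(name): a dict with "intrinsics" (3x3 intrinsics, pixels), "R" (3x3) and "t" (3): a world point X has camera coordinates R X + t. Camera axes: x right, y down, z forward; pixel columns grow to the right and rows downward; lengths in m; the calibration is good to about 2 mm. A picture is of the moment at which its call begins. camera_model takes no time and is no camera call.
- bot.hand_in(): hands the job in; it is judged then, once.
The state is a dict: "time_s": time; "joint_positions": joint angles; "qvel": joint speeds; "tau": joint torques, N m; "position": TCP position; "tcp_rot": TCP orientation; "force": force on the tool from outside, world axes, zero at the start; "moment": the same for the moment, N m; "opening": opening from 0.0 (shut) to 1.0 (fully open); "grasp_force": force on a finger pad.
Only numpy, scipy, OpenCV 4.12 (cv2) and the standard library are available. Lean on these libraries where they do the work, as an engineer would, in place of code of your own. Each camera call takes 0.05 s, during which the arm holds its last target. There are 200 camera calls.

## Working session

There is one attempt and no reset: what is moved stays moved. The work goes in short steps, Python scripts to look and compute and a tool call to move; the robot and the scene stay as the last step left them, time stands still between calls to the robot, and variables do not carry over. Pictures are saved under pics/ and viewed, at most 10 in all, crops included, and the job is handed in when it is done.

Besides the shell and the picture viewer there is one more tool, called after "Emit:" as name([rows], argument=value, ...), one row to a line, values as JSON. apply_moves: Moves the arm, as the interface text tells. Its arguments: {"type":"object","properties":{"steps":{"type":"array","items":{"type":"array","items":{"type":"array","items":{"type":"number"}}}}},"required":["steps"]}

```bash
mkdir -p pics; python3 - <<'E'
from rig import bot
import cv2,numpy as np
for n in("top","side"):
    im=bot.capture(n); cv2.imwrite(f"pics/{n}0.png",im)
    m=bot.camera_model(n); print(n,np.round(m["intrinsics"],1).tolist(),np.round(m["R"],3).tolist(),np.round(m["t"],3), np.round(-np.array(m["R"]).T@m["t"],3))
s=bot.read_state();print(s["time_s"],s["position"],np.round(s["tcp_rot"],3).tolist(),s["force"])
E
```

```text
top [[437.7, 0.0, 312.1], [0.0, 437.7, 244.0], [0.0, 0.0, 1.0]] [[0.02, -1.0, -0.008], [-0.996, -0.019, -0.088], [0.088, 0.01, -0.996]] [0.025 0.543 1.   ] [0.452 0.025 1.044]
side [[477.7, 0.0, 323.5], [0.0, 477.7, 236.0], [0.0, 0.0, 1.0]] [[-0.954, -0.3, 0.015], [-0.234, 0.713, -0.661], [0.188, -0.634, -0.75]] [0.546 0.157 0.939] [0.382 0.646 0.8  ]
0.1 [ 0.15992368 -0.60354582  0.23267117] [[0.967, 0.256, -0.0], [0.256, -0.967, 0.002], [0.0, -0.002, -1.0]] [-0.99069436  0.18013467 -0.27602781]
```

View pics/top0.png

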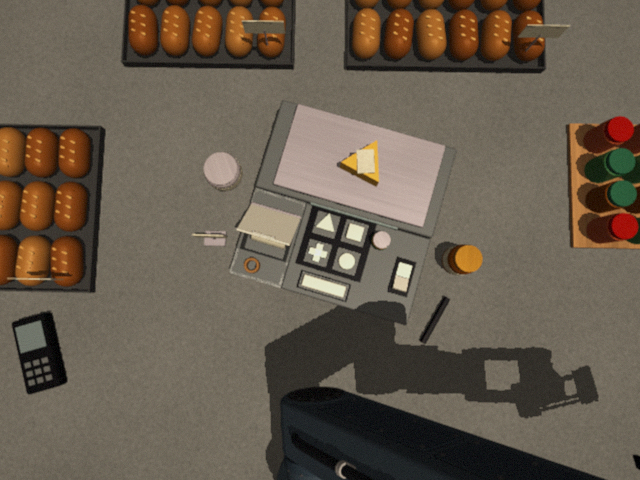

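View pics/side0.png

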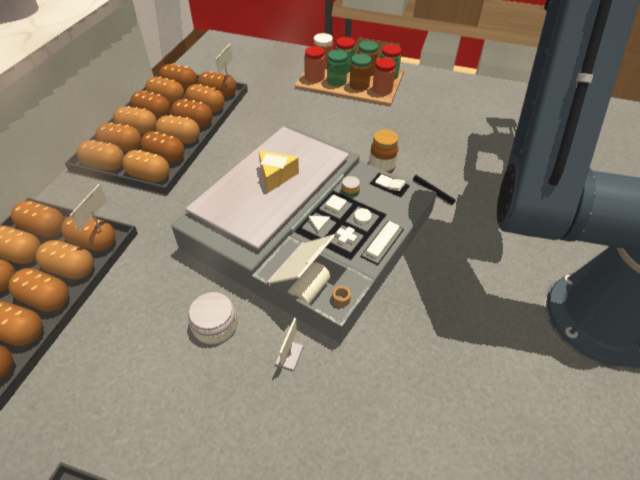

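The top view shows the triangle key at (327,224), square (355,233), cross (318,252), round (347,262), bar (323,286), rocker (403,274), open cover around (270,222), ring (252,265) and tin (381,240). The side view agrees.

```bash
cat > h.py <<'E'
import cv2,numpy as np
from rig import bot
def ray(n,px,z):
    m=bot.camera_model(n);R=np.array(m["R"]);t=np.array(m["t"])
    d=R.T@np.linalg.solve(np.array(m["intrinsics"]),[px[0],px[1],1]);c=-R.T@t
    return c+d*(z-c[2])/d[2]
def proj(n,X):
    m=bot.camera_model(n);p=np.array(m["intrinsics"])@(np.array(m["R"])@X+m["t"]);return p[:2]/p[2]
E
python3 - <<'E'
from h import *
for n,x0,x1,y0,y1 in(("top",230,430,190,310),("side",250,440,160,310)):
    im=cv2.imread(f"pics/{n}0.png");g=cv2.cvtColor(im,cv2.COLOR_BGR2GRAY)
    mk=((g>165)*255).astype(np.uint8);M=np.zeros_like(mk);M[y0:y1,x0:x1]=mk[y0:y1,x0:x1]
    k,_,st,c=cv2.connectedComponentsWithStats(M)
    for i in range(1,k):
        if st[i,4]>25: print(n,np.round(c[i],1),st[i].tolist(),np.round(ray(n,c[i],.086),4))
im=cv2.imread("pics/top0.png")[185:315,220:435]
cv2.imwrite("pics/c.png",cv2.resize(im,None,fx=3.6,fy=3.6,interpolation=cv2.INTER_CUBIC))
E
```

```text
top [383.9 201.8] [300, 190, 130, 36, 2431] [ 0.6336 -0.1225  0.086 ]
top [260.8 217.7] [255, 212, 13, 13, 27] [0.5929 0.1492 0.086 ]
top [266.  235.9] [237, 215, 57, 32, 334] [0.5527 0.1364 0.086 ]
top [326.2 223.6] [317, 214, 17, 18, 171] [0.5825 0.0044 0.086 ]
top [275.9 223.8] [273, 217, 8, 16, 36] [0.58   0.1154 0.086 ]
top [292.7 223.7] [288, 219, 11, 11, 44] [0.5809 0.0782 0.086 ]
top [354.9 232.1] [346, 224, 18, 18, 225] [ 0.5647 -0.0591  0.086 ]
top [381.6 239.6] [374, 232, 17, 16, 211] [ 0.5494 -0.1179  0.086 ]
top [317.6 252.2] [308, 243, 19, 19, 200] [0.519  0.0221 0.086 ]
top [346.5 260.8] [339, 253, 16, 16, 201] [ 0.5012 -0.0415  0.086 ]
top [402.3 276.2] [394, 262, 18, 29, 349] [ 0.47   -0.1635  0.086 ]
top [323.6 285.7] [302, 275, 44, 22, 495] [0.4461 0.0077 0.086 ]
side [281.9 193.7] [250, 160, 93, 87, 3724] [ 0.6819 -0.0447  0.086 ]
side [390.1 181.6] [376, 174, 29, 16, 256] [ 0.468  -0.1566  0.086 ]
side [350.8 181.4] [342, 176, 18, 12, 165] [ 0.5512 -0.1298  0.086 ]
side [335.7 202.3] [326, 195, 20, 16, 197] [ 0.5643 -0.0561  0.086 ]
side [303.1 215.8] [292, 204, 23, 25, 40] [0.6171 0.0031 0.086 ]
side [362.5 214.4] [354, 208, 18, 14, 186] [ 0.5013 -0.0393  0.086 ]
side [318.6 220.6] [309, 215, 20, 15, 172] [0.5824 0.0061 0.086 ]
side [382.8 238.1] [367, 221, 32, 35, 498] [0.4464 0.0117 0.086 ]
side [346.3 234.1] [337, 227, 20, 16, 208] [0.5185 0.0242 0.086 ]
side [300.3 259. ] [267, 234, 68, 48, 1183] [0.5848 0.1129 0.086 ]
side [263.6 267. ] [253, 252, 23, 30, 87] [0.644  0.1524 0.086 ]
side [315.7 284.2] [302, 267, 28, 35, 368] [0.5385 0.1598 0.086 ]
side [364.4 276.4] [358, 272, 14, 9, 28] [0.4581 0.1147 0.086 ]
side [359.5 297.6] [350, 287, 19, 23, 63] [0.4547 0.1633 0.086 ]
```

View pics/c.png

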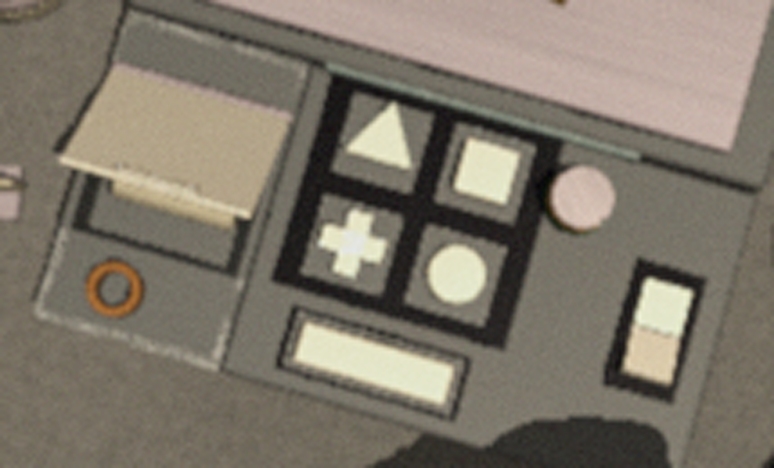

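```bash
python3 - <<'E'
from h import *
f=lambda u,v:(220+u/3.6-.36,185+v/3.6-.36)
ex=np.array([.963,-.2706]);ey=np.array([.2706,.963]);O=np.array([.4463,.0097])+.098*ex
def sc(p):d=p[:2]-O;return np.round([d@ex*1e3,d@ey*1e3],0)
print("O",O)
for nm,uv,z in(("hingeL",(120,65),.075),("hingeR",(292,110),.075),("edgeL",(62,158),.13),("edgeR",(250,215),.13),("rk seam",(657,328),.078),("rk near",(650,381),.087),("rk far",(668,278),.078),("ring",(113,288),.092),("tin",(582,198),.1),("deckL",(125,12),.07),("deckFL",(38,315),.07)):
    p=ray("top",f(*uv),z);print(nm,np.round(p,3),sc(p))
E
```

```text
O [ 0.540674  -0.0168188]
hingeL [0.628 0.169 0.075] [ 34. 203.]
hingeR [0.602 0.061 0.075] [38. 92.]
edgeL [0.562 0.193 0.13 ] [-36. 208.]
edgeR [0.531 0.082 0.13 ] [-36.  93.]
rk seam [ 0.471 -0.165  0.078] [ -27. -161.]
rk near [ 0.439 -0.159  0.087] [ -60. -164.]
rk far [ 0.502 -0.171  0.078] [   4. -159.]
ring [0.488 0.167 0.092] [-100.  162.]
tin [ 0.548 -0.115  0.1  ] [ 33. -93.]
deckL [0.663 0.168 0.07 ] [ 68. 211.]
deckFL [0.472 0.216 0.07 ] [-129.  205.]
```

Emit:
apply_moves([
  [[58.1,-60.8,3,0,0,30.5,-1],[58.1,-60.8,3,0,0,30.5,-1],[58.1,-60.8,3,0,0,30.5,-1],[58.1,-60.8,3,0,0,30.5,-1],[58.1,-60.8,3,0,0,30.5,-1],[58.1,-60.8,3,0,0,30.5,-1],[58.1,-60.8,3,0,0,30.5,-1],[58.1,-60.8,3,0,0,30.5,-1],[58.1,-60.8,3,0,0,30.5,-1],[58.1,-60.8,3,0,0,30.5,-1],[58.1,-60.8,3,0,0,30.5,-1],[58.1,-60.8,3,0,0,30.5,-1],[58.1,-60.8,3,0,0,30.5,-1],[58.1,-60.8,3,0,0,30.5,-1],[58.1,-60.8,3,0,0,30.5,-1],[58.1,-60.8,3,0,0,30.5,-1],[58.1,-60.8,3,0,0,30.5,-1],[58.1,-60.8,3,0,0,30.5,-1]],
])

```text
time_s: 2.35
position: [0.5657, 0.1312, 0.2037]
tcp_rot: [[0.962, -0.272, -0.0], [-0.272, -0.962, -0.0], [-0.0, 0.0, -1.0]]
force: [-0.8, 0.1, 0.4]
opening: 0.008
grasp_force: 0.0
```

```bash
python3 - <<'E'
from h import *
s=bot.read_state();print(s["time_s"],s["position"],np.round(s["tcp_rot"],3).tolist(),s["force"],s["opening"])
cv2.imwrite("pics/side1.png",bot.capture("side"))
E
```

```text
2.35 [0.56572668 0.13120452 0.20372235] [[0.962, -0.272, -0.0], [-0.272, -0.962, -0.0], [-0.0, 0.0, -1.0]] [-0.77269102  0.05586625  0.43054395] 0.007609230467981453
```

View pics/side1.png

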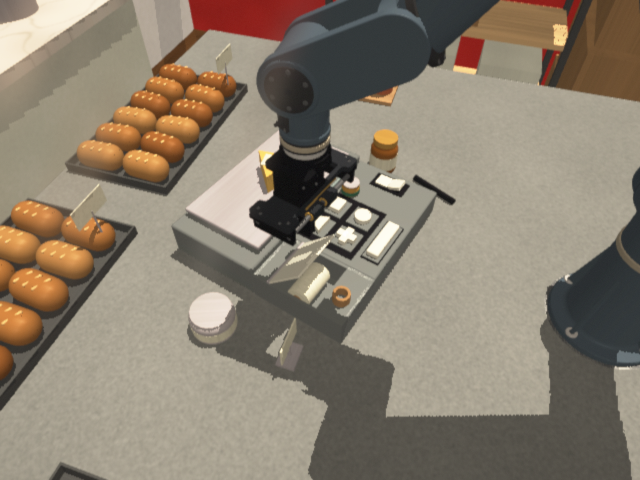

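The gripper stands shut above the open cover (tip near (297,237)), and the ring at (342,295) is clear. I'll push the cover down.

Emit:
apply_moves([
  [[0,0,4,0,0,0,-1],[0,0,5.5,0,0,0,-1],[0,0,6.5,0,0,0,-1],[0,0,7.5,0,0,0,-1],[0,0,8.5,0,0,0,-1],[0,0,9.5,0,0,0,-1],[0,0,10.3,0,0,0,-1],[0,0,11,0,0,0,-1],[0,0,11.5,0,0,0,-1],[0,0,11.8,0,0,0,-1],[0,0,11.8,0,0,0,-1],[0,0,11.8,0,0,0,-1]],
])

```text
time_s: 3.9
position: [0.5657, 0.1323, 0.0864]
tcp_rot: [[0.963, -0.27, -0.0], [-0.27, -0.963, -0.0], [-0.0, 0.0, -1.0]]
force: [-2.3, -0.1, 6.5]
opening: 0.004
grasp_force: 3.2
```

Emit:
apply_moves([
  [[0,0,0.2,0,0,0,-1],[0,0,0.2,0,0,0,-1],[0,0,-1,0,0,0,-1],[0,0,-4,0,0,0,-1],[0,0,-8,0,0,0,-1],[0,0,-10,0,0,0,-1],[0,0,-10,0,0,0,-1]],
])

```text
time_s: 4.78
position: [0.5676, 0.1323, 0.1874]
tcp_rot: [[0.963, -0.27, 0.005], [-0.27, -0.963, 0.0], [0.005, -0.002, -1.0]]
force: [0.3, -0.3, -1.0]
opening: 0.009
grasp_force: 0.0
```

```bash
python3 - <<'E'
from h import *
s=bot.read_state();print(s["time_s"],s["position"])
cv2.imwrite("pics/side2.png",bot.capture("side")[150:350,200:460].repeat(3,0).repeat(3,1))
O=np.array([.5407,-.0168]);ex=np.array([.963,-.2706]);ey=np.array([.2706,.963])
p=O-.050*ex-.160*ey;print(p)
# required shift, tool axes
R=s["tcp_rot"];print(np.array(R).T@(np.r_[p,.130]-s["position"])*100)
E
```

```text
4.775 [0.56763877 0.13233217 0.1874313 ]
[ 0.449254 -0.15735 ]
[-3.60267355 31.0979219   5.67720596]
```

View pics/side2.png

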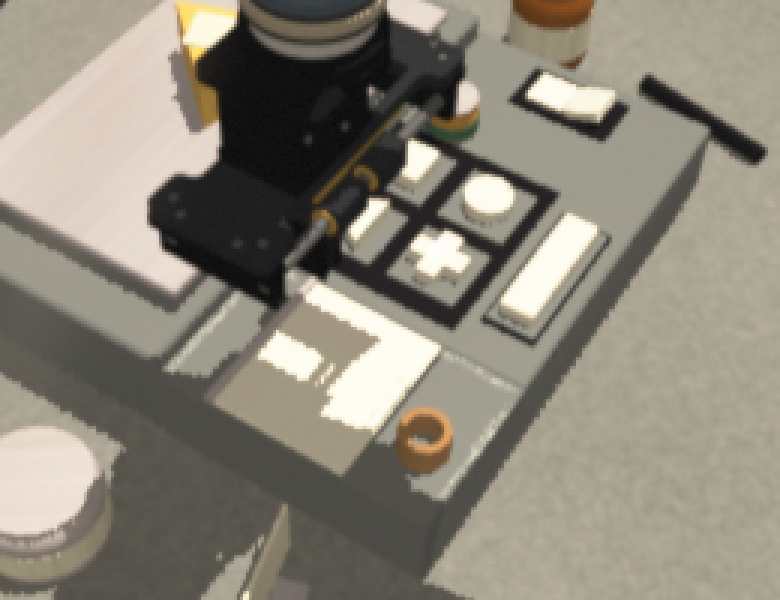

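The cover is flat and shut (crop around (320,370)), and the ring and tin have not moved. The next step is the rocker.

Emit:
apply_moves([
  [[-3.6,31.1,0,0,0,0,-1],[-3.6,31.1,0,0,0,0,-1],[-3.6,31.1,0,0,0,0,-1],[-3.6,31.1,0,0,0,0,-1],[-3.6,31.1,0,0,0,0,-1],[-3.6,31.1,0,0,0,0,-1],[-3.6,31.1,0,0,0,0,-1],[-3.6,31.1,5.5,0,0,0,-1],[-3.6,31.1,5.5,0,0,0,-1],[-3.6,31.1,5.5,0,0,0,-1],[-3.6,31.1,5.5,0,0,0,-1]],
])

```text
time_s: 6.2
position: [0.4486, -0.1574, 0.1322]
tcp_rot: [[0.963, -0.269, 0.003], [-0.269, -0.963, -0.002], [0.003, 0.001, -1.0]]
force: [0.6, 0.5, 0.0]
opening: 0.001
grasp_force: 0.0
```

```bash
python3 - <<'E'
from h import *
a=bot.capture("side")[130:230,330:460].repeat(3,0).repeat(3,1);b=bot.capture("top")[200:300,330:460].repeat(3,0).repeat(3,1)
cv2.imwrite("pics/r3.png",np.hstack([a,b]))
E
```

```text
(no output)
```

View pics/r3.png

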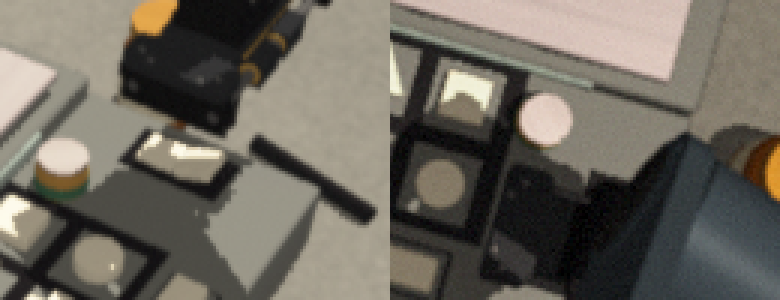

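The fingers stand over the rocker's near half, and the tin and marker are clear. I'll press it.

Emit:
apply_moves([
  [[0,0,2,0,0,0,-1],[0,0,3,0,0,0,-1],[0,0,3.4,0,0,0,-1],[0,0,3.8,0,0,0,-1],[0,0,4.1,0,0,0,-1],[0,0,4.4,0,0,0,-1],[0,0,4.5,0,0,0,-1],[0,0,4.5,0,0,0,-1]],
])

```text
time_s: 7.3
position: [0.4473, -0.1574, 0.089]
tcp_rot: [[0.963, -0.27, 0.001], [-0.27, -0.963, -0.001], [0.002, 0.001, -1.0]]
force: [-6.5, 2.9, 34.4]
opening: 0.009
grasp_force: 17.0
```

Emit:
apply_moves([
  [[0,0,-1,0,0,0,-1],[0,0,-5,0,0,0,-1],[0,0,-9,0,0,0,-1],[8.6,-19.2,-9,0,0,0,-1],[8.6,-19.2,-9,0,0,0,-1],[8.6,-19.2,-9,0,0,0,-1],[8.6,-19.2,-9,0,0,0,-1],[8.6,-19.2,-9,0,0,0,-1],[8.6,-19.2,-9,0,0,0,-1],[8.6,-19.2,-5,0,0,0,-1],[8.6,-19.2,-5,0,0,0,-1],[8.6,-19.2,-5,0,0,0,-1]],
])

```text
time_s: 8.8
position: [0.582, 0.0031, 0.1362]
tcp_rot: [[0.962, -0.272, 0.0], [-0.272, -0.962, -0.0], [0.0, 0.0, -1.0]]
force: [-0.5, 0.7, -0.0]
opening: 0.006
grasp_force: 0.0
```

```bash
python3 - <<'E'
from h import *
a=bot.capture("side")[150:310,250:460].repeat(3,0).repeat(3,1)
cv2.imwrite("pics/t4.png",a)
E
```

```text
(no output)
```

View pics/t4.png

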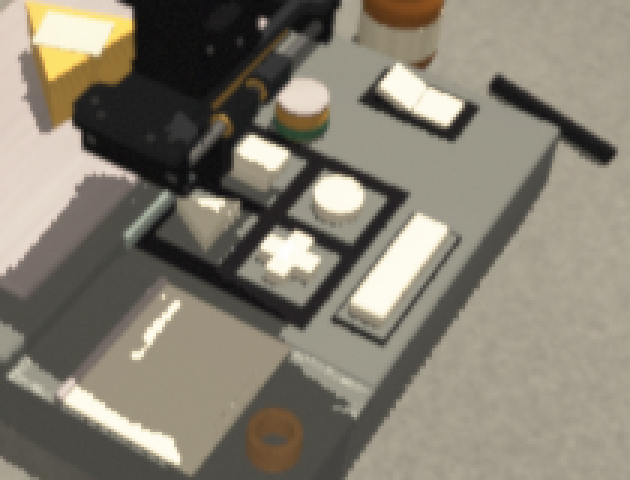

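The rocker is on, with its far half raised at crop (397,85). The fingers stand above the triangle key at (210,215), so I'll press it.

Emit:
apply_moves([
  [[0,-0.2,2.5,0,0,0,-1],[0,-0.2,3.3,0,0,0,-1],[0,-0.2,3.8,0,0,0,-1],[0,-0.2,4.2,0,0,0,-1],[0,-0.2,4.5,0,0,0,-1],[0,-0.2,4.7,0,0,0,-1],[0,-0.2,4.75,0,0,0,-1],[0,-0.2,4.75,0,0,0,-1]],
])

```text
time_s: 9.85
position: [0.583, 0.006, 0.0902]
tcp_rot: [[0.963, -0.27, 0.002], [-0.27, -0.963, -0.001], [0.002, 0.0, -1.0]]
force: [-2.8, -0.8, 12.1]
opening: 0.004
grasp_force: 6.3
```

Emit:
apply_moves([
  [[0,0,-1,0,0,0,-1],[0,0,-5,0,0,0,-1],[0,0,-8,0,0,0,-1],[-13.3,3.3,-8,0,0,0,-1],[-13.3,3.3,-8,0,0,0,-1],[-13.3,3.3,-8,0,0,0,-1],[-13.3,3.3,-8,0,0,0,-1],[-13.3,3.3,-8,0,0,0,-1],[-13.3,3.3,-4,0,0,0,-1],[-13.3,3.3,-4,0,0,0,-1],[-13.3,3.3,-4,0,0,0,-1]],
])

```text
time_s: 11.22
position: [0.4469, 0.0101, 0.1284]
tcp_rot: [[0.963, -0.27, 0.001], [-0.27, -0.963, -0.0], [0.001, -0.0, -1.0]]
force: [-1.0, 0.1, 0.1]
opening: 0.003
grasp_force: 0.0
```

```bash
python3 - <<'E'
from h import *
a=bot.capture("side")[150:310,250:460].repeat(3,0).repeat(3,1)
cv2.imwrite("pics/b5.png",a)
E
```

```text
(no output)
```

View pics/b5.png

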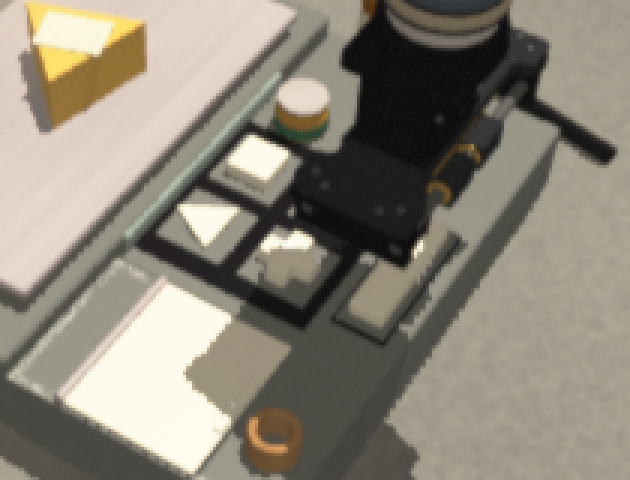

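The triangle key is fully down at (205,222), the square and cross keys are still up, and the fingers are over the bar. I'll press it and release.

Emit:
apply_moves([
  [[0,0,2.2,0,0,0,-1],[0,0,3,0,0,0,-1],[0,0,3.5,0,0,0,-1],[0,0,3.8,0,0,0,-1],[0,0,3.95,0,0,0,-1],[0,0,4.0,0,0,0,-1],[0,0,4.0,0,0,0,-1]],
])

```text
time_s: 12.15
position: [0.4461, 0.0102, 0.0901]
tcp_rot: [[0.963, -0.27, 0.002], [-0.27, -0.963, -0.001], [0.002, -0.0, -1.0]]
force: [-3.1, 0.0, 19.5]
opening: 0.004
grasp_force: 9.8
```

Emit:
apply_moves([
  [[0,0,-1,0,0,0,-1],[0,0,-5,0,0,0,-1],[0,0,-10,0,0,0,-1],[0,0,-15,0,0,0,-1],[0,10,-15,0,0,0,-1],[0,20,-15,0,0,0,-1],[0,30,-15,0,0,0,-1],[0,30,-15,0,0,0,-1],[0,30,-15,0,0,0,-1],[0,30,-15,0,0,0,-1],[0,30,-15,0,0,0,-1]],
])

```text
time_s: 13.52
position: [0.3641, -0.2777, 0.2379]
tcp_rot: [[0.963, -0.271, -0.001], [-0.271, -0.963, 0.002], [-0.001, -0.001, -1.0]]
force: [0.1, 0.7, 0.4]
opening: 0.009
grasp_force: 0.0
```

```bash
python3 - <<'E'
from h import *
a=bot.capture("side")[130:350,180:460]
cv2.imwrite("pics/f6.png",cv2.resize(a,None,fx=2.7,fy=2.7))
E
```

```text
(no output)
```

View pics/f6.png

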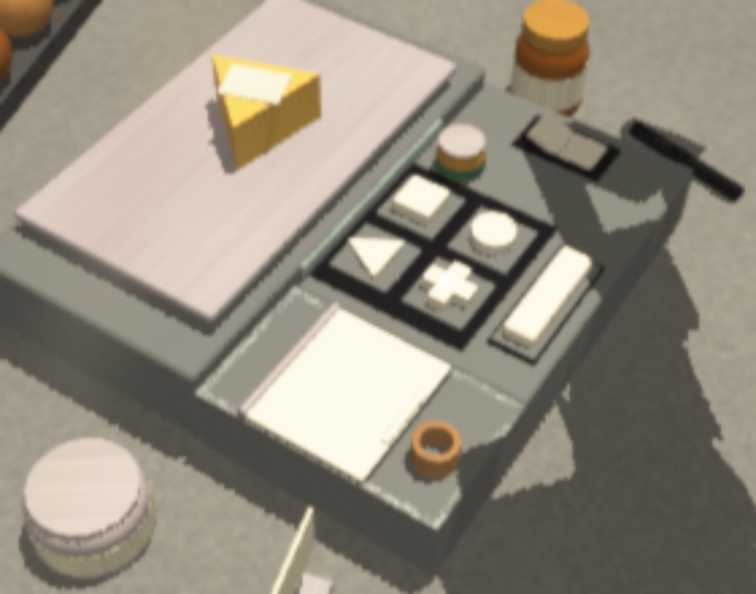

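The cover is shut (345,390), the triangle key is down (375,252), the bar is up again (548,297), the rocker is on (567,143), and all the loose things are in place.

```bash
python3 -c "
from rig import bot
print(bot.hand_in())"
```

```text
the job is handed in; nothing more can be done
None
```

The job is handed in: I shut the cover, switched on the rocker, pressed the triangle key down, then pressed and released the print bar, in that order; the last picture showed everything as required, but no verdict came back.

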